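# Close up the row of vial blocks on the stirrer hotplate

### The arm

A 6-joint arm with a two-finger parallel gripper is mounted at the origin on the work surface. World frame = base frame: x ahead of the robot, y to its left, z up, the work surface at z = 0. Lengths are in m, angles in rad, forces in N, time in s.
With the tool pointing down it reaches from about 0.375 to 0.975 m from the base axis. Payload 3.8 kg.
Tool frame: the origin (TCP) lies at the very end of the fingers, on their centre line; the grasp point (between the pads) lies env.pinch_z behind it (env.pinch_z is the distance from the TCP to the grasp point, in m); z points along the fingers, y is the line along which they close (so a half turn about z gives the same grasp; the last joint's range is limited). The gripper opens to 88 mm and grips with 3 to 60 N. Pads are 18 mm wide; open, the fingers measure 123 mm over their backs; the gripper's body (75 mm by 187 mm) begins 45 mm behind the grasp point.
Start: joints at [1.269, 0.264, 1.604, -0, 1.274, -0.037], TCP at [0.177, 0.651, 0.239] pointing down, gripper open.
Joint ranges: [-2.63, 2.63], [-0.94, 2.18], [0.31, 2.57], [-1.31, 4.45], [0, 2.66], [-2.55, 2.55]. Speed limits (rad/s): [2.57, 2.57, 3.14, 3.14, 3.14, 3.14].

### API

Orientations are given as a rotation vector (axis times angle).
In Python, from bench import env gives the robot as it stands.
- The arm moves only by the tool jog_arm, never from a script. Its argument "rows" is a list of rows, each an object with "slide": the shift along the world's x, y, z each as a share of 250 mm, from -1 to 1, a list of three; "rot": the turn, a rotation vector about the world's x, y, z each as a share of pi/2 rad, from -1 to 1, a list of three; "fingers": the opening, from 0 (shut) to 1 (fully open). In form: [{"slide": [x, y, z], "rot": [rx, ry, rz], "fingers": fingers}, ...]. A call has 1 to 8 rows; each row is the pose to reach, as a shift and turn from the pose commanded when the call began; what a row does not reach only later rows make up. A row lasts 1/8 s, in which the tool goes at most 62.5 mm and 10.7 degrees, less where a joint would pass 70% of its speed; a pose out of reach is approached as far as the arm can. A call with a number of a shift or a turn outside -1 to 1 is refused whole. A call with a gripper value outside its range is refused whole. The fingers move at their own pace and stop on an object; "force" is the grip in N (left out, the last holds). Time passes only in rows, so rows that repeat a pose let the fingers close. It gives the time, the measured TCP pose, the force, the opening and the grip force at its end, in the units of the state.
- env.read_state(): the state, without advancing time (a new reading comes with each control period).
- env.snapshot(name): name is "side" or "top" or "wrist"; returns a dict with "pixels" (480x640x3 uint8, blue, green, red), "z_map" (480x640 float32, m along the optical axis (not along the pixel's ray), 0 where there is no reading), "K" (3x3 intrinsics, pixels), "world_from_camera" (4x4, takes a point from camera to world coordinates). Camera axes: x right, y up, looking along -z (the intrinsics and any distortion apply to the point x, -y, -z); pixel columns grow to the right and rows downward; lengths in m; the calibration is good to about 2 mm. The wrist camera is an equidistant fisheye: a pixel r from the principal point sees the ray r / f radians off the axis. A picture is of the moment at which its call begins.
- env.sign_off(): hands the job in; it is judged then, once.
Trained networks look in the newest picture that a camera, given by its name, has taken for a name from the list of things; names that differ only in an ending like _2 or _b are one class to them, and where a whole thing is asked for, a point or a joint stands for the part that bears it (a point fixed in the world has none). Each returns a list of dicts, best first, with "p" (0 to 1); they miss things now and then, are a little off and sometimes report something else, mostly with a low value. They report only what shows in the picture. A call takes as long as a camera call. They do not tell look-alikes from the thing itself.
- env.masks_of(thing, camera): "mask" (480x640 bool, what is visible of it).
- env.tip_of(thing, camera): "point" ([x, y, z] in m, in world coordinates, good to about 4 mm: a listed point, or the origin of a listed thing).
The state is a dict: "clock": time; "q": joint angles; "qd": joint speeds; "joint_efforts": joint torques, N m; "tcp_pos": TCP position; "ee_rot": TCP orientation; "force": force on the tool from outside, world axes, zero at the start; "moment": the same for the moment, N m; "width": finger opening in m; "finger_force": force on a finger pad.
Only numpy, scipy, OpenCV 4.12 (cv2) and the standard library are available. Lean on these libraries where they do the work, as an engineer would, in place of code of your own. Each camera call takes 0.05 s, during which the arm holds its last target. There are 200 camera calls.

### The job

The third aluminium vial block is lying on its side on the bench: stand it upright there, wells up, and let go of it, then take it by its lifting knob, carry it over and set it on the hotplate at the open end of the row, against the back ledge. Gently push it along the ledge until the whole row fetches up firmly against the adjustable side stop and all three blocks sit tight together, with no gap and their faces flush. The two blocks already there hold samples, so let only the new block touch them, and leave the other things on the bench alone.

Things in the scene. Friction and masses are not known exactly. Their poses are not given: they have to be found in the camera images.
- block: Loose empty aluminium vial block: 60 mm along its x, 50 along y, 55 high along z, six 12 mm wells and a black knob on top, 0.3 to 0.5 kg. Origin: centre of its underside, z towards the knob. At the start it lies on a 60 x 55 mm face on the bench (height 0): z level, y up, 50 mm high as it lies. Its two ends, 60 mm apart along x, are clear to grasp. x and y faces are plain.
- block_knob: Lifting knob rigid on the loose block: black plastic mushroom, neck 10 mm thick, head 22 mm across; it stands 22 mm above the block's top, its straight grip part 10 to 20 mm above it. Origin on the top face at its centre, 55 mm along z from the block's origin.
- mid_block: Middle block on the hotplate, like the loose one (60 x 50 x 55 mm, knob) but with amber vials standing 20 mm above its top; loose; sliding a block takes 2 to 4 N. Origin: centre of its underside, axes as the hotplate's. At the start it stands at the back ledge, 4 to 14 mm away from the end block.
- end_block: End block on the hotplate, like the middle one, with six vials; loose, at the back ledge, the nearest to the side stop but 3 to 23 mm away from it. Origin: centre of its underside, axes as the hotplate's. Sliding the whole row takes 6 to 10 N; at the stop it goes no further and the force climbs.
- hotplate: Stirrer hotplate, fixed, controls at its front (-x), z up; origin: centre of its footprint. White plate: top at z = 100 mm, x -92 to 92, y -115 to 115 mm. Steel back ledge, 12 mm high, face at x = 75 mm. Steel side stop, a 12 mm high bar along x, firmly clamped, face between y = 80 and 94 mm (set anew each time, not told). From it the row runs to -y: end, middle, new block, their 60 mm along x.
- vial_rack: Bystander: white rack of small amber vials on the bench, 100 x 56 x 50 mm high. Origin at the centre of its underside.
- reagent_bottle: Bystander: amber bottle, 68 mm across, 135 mm high. Origin at the centre of its underside.
- beaker: Bystander: glass beaker, 68 mm across, 90 mm high. Origin at the centre of its underside.
Not all that is in view belongs to the job. What is shaped like the block but pink or turquoise is not meant.

How it is judged:
By the outcome, as a careful person would: the job done as asked, in the order asked, and still so for the second after the job is handed in, with the robot touching nothing.
It also fails if it takes over 64 s, if anything falls off the work surface, if the arm or the gripper's body presses on something with over 40 N, if the wrist force passes 120 N, or if a joint passes its speed limit or range.

## Working session

There is one attempt and no reset: what is moved stays moved. The work goes in short steps, Python scripts to look and compute and a tool call to move; the robot and the scene stay as the last step left them, time stands still between calls to the robot, and variables do not carry over. Pictures are saved under pics/ and viewed, at most 10 in all, crops included, and the job is handed in when it is done.

Besides the shell and the picture viewer there is one more tool, called after "Call:" by a JSON object that holds its "api" and its "payload", one argument or row to a line. jog_arm: Moves the arm, as the interface text tells. Shift numbers are shares of 250 mm and turn numbers shares of pi/2 rad, none past 1 either way. Its arguments: {"type":"object","properties":{"rows":{"type":"array"},"force":{"type":"number"}},"required":["rows"]}

```bash
ls; mkdir -p pics; cat > h.py <<'E'
import numpy as np, cv2
from bench import env
np.set_printoptions(precision=4,suppress=True)
def snap(c,n=None):
    s=env.snapshot(c)
    if n: cv2.imwrite(f'pics/{n}.png',s['pixels'])
    return s
def cloud(s):
    K=s['K'];z=s['z_map'];v,u=np.mgrid[0:480,0:640]
    P=np.stack([(u-K[0,2])/K[0,0]*z,-(v-K[1,2])/K[1,1]*z,-z],-1)
    T=s['world_from_camera'];return P@T[:3,:3].T+T[:3,3]
E
python3 - <<'E'
from h import *
a=snap('top','top0');b=snap('side','side0')
print(env.pinch_z,env.read_state())
for c in('top','side'):
  for t in('block','block_knob','mid_block','end_block','hotplate','vial_rack','reagent_bottle','beaker'):
    for d in env.tip_of(t,c): print(c,t,round(d['p'],2),np.array(d['point']))
for s in(a,b): print(s['K'],s['world_from_camera'])
E
```

```text
pics
0.0187 {'clock': 0.1, 'q': array([ 1.2691,  0.2647,  1.6052, -0.    ,  1.2737, -0.0369]), 'qd': array([ 0.0005, -0.0028, -0.0031, -0.0015, -0.0003, -0.0012]), 'joint_efforts': array([  0.0012, -50.3612, -35.8076,   0.073 ,   0.0232,  -0.0001]), 'tcp_pos': array([0.1765, 0.6508, 0.2375]), 'ee_rot': array([-0.4147, -3.1138,  0.0033]), 'force': array([ 0.509 ,  0.2614, -0.0704]), 'moment': array([-0.0358,  0.0361, -0.0043]), 'finger_force': 0.0, 'width': 0.08789811206122845}
top block 0.89 [ 0.457  -0.3688  0.0233]
top block 0.88 [ 0.3409 -0.2243  0.0219]
top block 0.56 [ 0.5708 -0.4632  0.024 ]
top block 0.56 [0.5641 0.2804 0.0989]
top block_knob 0.62 [ 0.3926 -0.2489  0.0265]
top block_knob 0.47 [ 0.4866 -0.3248  0.0269]
top mid_block 0.77 [0.5658 0.2212 0.0973]
top mid_block 0.28 [ 0.7366 -0.2678  0.0018]
top end_block 0.63 [0.5658 0.2826 0.0971]
top hotplate 0.81 [0.522  0.2378 0.0019]
top vial_rack 0.75 [ 0.4967 -0.1608 -0.0017]
top reagent_bottle 0.72 [ 0.7211 -0.0897 -0.0017]
top beaker 0.9 [ 0.7336 -0.2674  0.    ]
side block 0.78 [ 0.4572 -0.3657  0.0285]
side block 0.65 [
[... 196 characters left out ...]
7  0.0237]
side mid_block 0.75 [0.5666 0.2189 0.1042]
side end_block 0.57 [0.5687 0.2819 0.1011]
side vial_rack 0.91 [ 0.5003 -0.1596 -0.0009]
side reagent_bottle 0.56 [ 0.7277 -0.0923  0.0002]
side beaker 0.68 [ 0.7395 -0.2701 -0.0017]
[[479.6698   0.     321.8241]
 [  0.     479.6698 245.5339]
 [  0.       0.       1.    ]] [[ 0.0357  0.9726 -0.2296  0.3593]
 [-0.9994  0.0353 -0.0058 -0.0796]
 [ 0.0025  0.2296  0.9733  0.9916]
 [ 0.      0.      0.      1.    ]]
[[596.1934   0.     325.0818]
 [  0.     596.1934 245.7415]
 [  0.       0.       1.    ]] [[ 0.9962  0.0495 -0.0714  0.4524]
 [-0.085   0.724  -0.6846 -0.9405]
 [ 0.0178  0.688   0.7254  1.0068]
 [ 0.      0.      0.      1.    ]]
```

View pics/top0.png

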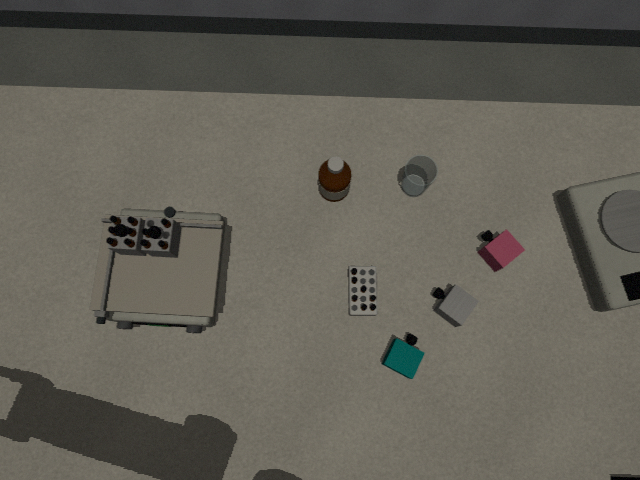

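View pics/side0.png

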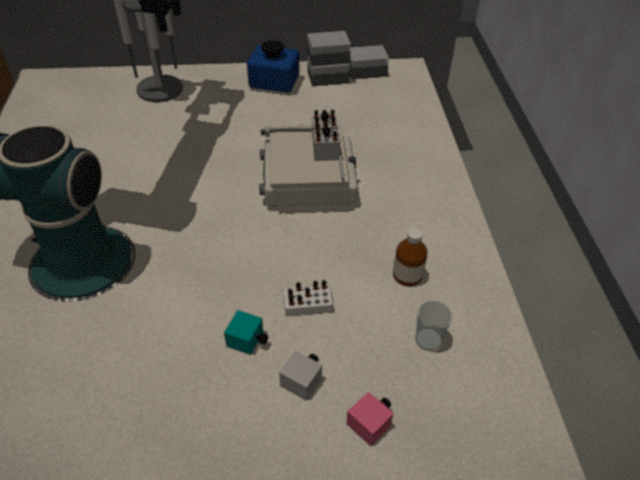

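The grey block at top px (457,305) is the one I want. Two things could be mistaken for it: the pink one at (503,250) and the turquoise one at (404,357). On the hotplate, the end block is at (123,232), the mid block at (158,235), and the stop bar at the left edge, about (105,265).

```bash
cat > m.py <<'E'
from h import *
a=snap('top');b=snap('side')
im=np.hstack([cv2.resize(a['pixels'][255:355,390:510],(400,333)),cv2.resize(a['pixels'][195:335,90:240],(357,333))])
cv2.imwrite('pics/crop1.png',im)
for c,s in(('top',a),('side',b)):
  P=cloud(s)
  g=P[(abs(P[...,2])<.006)&(s['z_map']>0)&(abs(P[...,0]-.45)<.2)&(abs(P[...,1]+.3)<.2)]; print(c,'bench z',np.median(g[:,2]))
  m=(s['z_map']>0)&(np.hypot(P[...,0]-.457,P[...,1]+.367)<.06)&(P[...,2]>.042)&(P[...,2]<.06)
  q=P[m]; r=cv2.minAreaRect(q[:,:2].astype(np.float32)*1000);print('block top',len(q),np.median(q[:,2]),r, cv2.boxPoints(r).tolist())
  for n,lo,hi,x0,x1,y0,y1 in(('plate',.095,.105,.4,.65,.1,.38),('ledge+stop',.107,.118,.4,.65,.1,.38),('blocktops',.145,.163,.5,.62,.15,.35)):
    m=(s['z_map']>0)&(P[...,2]>lo)&(P[...,2]<hi)&(P[...,0]>x0)&(P[...,0]<x1)&(P[...,1]>y0)&(P[...,1]<y1)
    q=P[m]
    if len(q)>5: print(n,len(q),np.median(q[:,2]),np.percentile(q,[1,99],axis=0).tolist(),cv2.minAreaRect(q[:,:2].astype(np.float32)*1000))
E
python3 m.py
```

```text
top bench z -0.0005672707376657149
block top 878 0.04940747646318139 ((473.0679626464844, -345.5072021484375), (55.586097717285156, 61.16269302368164), 53.188446044921875) [[431.9310607910156, -349.4347229003906], [480.8985290527344, -386.0824890136719], [514.204833984375, -341.5796813964844], [465.2373962402344, -304.9319152832031]]
plate 8630 0.09931531917396252 [[0.4291192982900455, 0.12252162612480808, 0.09583424404901907], [0.6129979118853017, 0.34895406976930304, 0.1034999853251551]] ((511.20458984375, 236.5145721435547), (231.73641967773438, 209.02694702148438), 89.00019073486328)
ledge+stop 587 0.11086417916961866 [[0.422760922703821, 0.12429980126933467, 0.10709862925451544], [0.6040241182341555, 0.3471396458754239, 0.11755890916707301]] ((511.6589660644531, 237.01046752929688), (228.84107971191406, 185.55661010742188), 88.72576141357422)
blocktops 1228 0.15406964194546274 [[0.5371598286967568, 0.1982220562492113, 0.1456064275357116], [0.5977102606047554, 0.3070553945452566, 0.1621759931292773]] ((567.6632690429688, 253.24151611328125), (111.33587646484375, 60.84768676757812
[... 433 characters left out ...]
64111568272], [0.6158668275390353, 0.34731798248603346, 0.1047683702257246]] ((514.34423828125, 236.12774658203125), (241.06121826171875, 207.8052215576172), 88.86009979248047)
ledge+stop 350 0.11192396850252911 [[0.42299655376536555, 0.12167606892428025, 0.10720458714857083], [0.6056151178822816, 0.33248439496561766, 0.1178677091720471]] ((536.9410400390625, 237.68798828125), (128.83424377441406, 273.0053405761719), 28.538908004760742)
blocktops 466 0.1555420243814069 [[0.539797414082078, 0.19492806581833333, 0.14550580612362538], [0.6004782116028313, 0.3063917905126931, 0.16244647716103117]] ((570.4783935546875, 253.6288604736328), (121.0930404663086, 60.42470169067383), 88.83216094970703)
```

View pics/crop1.png

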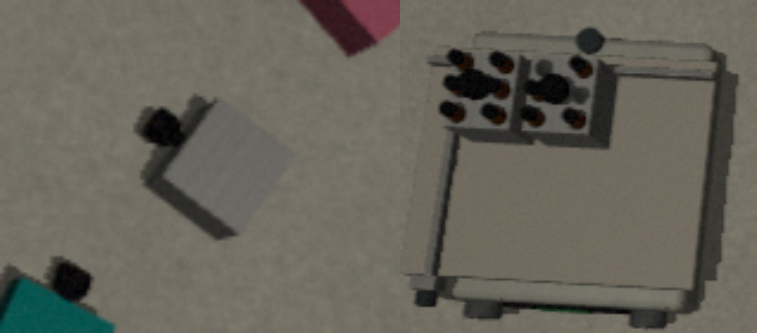

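The crop confirms the choice: the bare-metal grey block, at crop px (230,165), with its knob pointing up-left at (162,127). The right half shows the end and mid blocks at the back ledge. There is a gap to the stop bar at (440,210), and the row's open end is to the right. Next I'll move over, keeping high.

Call:
{"api": "jog_arm", "payload": {
  "rows": [
    {"slide": [0.8,-0.92,0.32],"rot": [0,0,-0.29],"fingers": 1},
    {"slide": [0.8,-0.92,0.32],"rot": [0,0,-0.29],"fingers": 1},
    {"slide": [0.8,-0.92,0.32],"rot": [0,0,-0.29],"fingers": 1},
    {"slide": [0.8,-0.92,0.32],"rot": [0,0,-0.29],"fingers": 1},
    {"slide": [0.8,-0.92,0.32],"rot": [0,0,-0.29],"fingers": 1}
  ]
}}

```text
clock: 1.62
tcp_pos: [0.376, 0.4219, 0.3188]
ee_rot: [1.107, 2.94, 0.001]
force: [1.3, 0.1, -0.8]
width: 0.0879
finger_force: 0.0
```

Call:
{"api": "jog_arm", "payload": {
  "rows": [
    {"slide": [0.4,-1,0],"rot": [0,0,-0.31],"fingers": 1},
    {"slide": [0.4,-1,0],"rot": [0,0,-0.31],"fingers": 1},
    {"slide": [0.4,-1,0],"rot": [0,0,-0.31],"fingers": 1},
    {"slide": [0.4,-1,0],"rot": [0,0,-0.31],"fingers": 1},
    {"slide": [0.4,-1,0],"rot": [0,0,-0.31],"fingers": 1}
  ]
}}

```text
clock: 2.25
tcp_pos: [0.4759, 0.1702, 0.3184]
ee_rot: [1.788, 2.582, -0.0]
force: [-0.1, 1.4, 0.2]
width: 0.0881
finger_force: 0.0
```

Call:
{"api": "jog_arm", "payload": {
  "rows": [
    {"slide": [0.08,-1,0],"rot": [0,0,-0.32],"fingers": 1},
    {"slide": [0.08,-1,0],"rot": [0,0,-0.32],"fingers": 1},
    {"slide": [0.08,-1,0],"rot": [0,0,-0.32],"fingers": 1},
    {"slide": [0.08,-1,0],"rot": [0,0,-0.32],"fingers": 1},
    {"slide": [0.08,-1,0],"rot": [0,0,-0.32],"fingers": 1}
  ]
}}

```text
clock: 2.88
tcp_pos: [0.4949, -0.0806, 0.3181]
ee_rot: [2.376, 2.053, -0.001]
force: [-0.1, 0.4, -0.1]
width: 0.0881
finger_force: 0.0
```

Call:
{"api": "jog_arm", "payload": {
  "rows": [
    {"slide": [-0.04,-0.92,-0.2],"rot": [0,0,-0.26],"fingers": 1},
    {"slide": [-0.04,-0.92,-0.2],"rot": [0,0,-0.26],"fingers": 1},
    {"slide": [-0.04,-0.92,-0.2],"rot": [0,0,-0.26],"fingers": 1},
    {"slide": [-0.04,-0.92,-0.2],"rot": [0,0,-0.26],"fingers": 1},
    {"slide": [-0.04,-0.92,-0.2],"rot": [0,0,-0.26],"fingers": 1},
    {"slide": [-0.04,-0.92,-0.2],"rot": [0,0,-0.26],"fingers": 1}
  ]
}}

```text
clock: 3.62
tcp_pos: [0.4854, -0.3053, 0.2681]
ee_rot: [-2.738, -1.538, -0.001]
force: [-0.7, 0.2, 0.5]
width: 0.088
finger_force: 0.0
```

```bash
cat >> h.py <<'E'
from scipy.spatial.transform import Rotation as R
def axes(y,z):
    y=np.array(y,float);z=np.array(z,float);z/=np.linalg.norm(z);y-=z*(y@z);y/=np.linalg.norm(y)
    return R.from_matrix(np.c_[np.cross(y,z),y,z])
def go(pinch,Rt):
    "shares from now to grasp point pinch with orientation Rt"
    s=env.read_state();tcp=np.array(pinch)+Rt.as_matrix()[:,2]*env.pinch_z
    rv=(Rt*R.from_rotvec(s['ee_rot']).inv()).as_rotvec()
    print('slide',(tcp-s['tcp_pos'])/.25,'rot',rv/(np.pi/2),'tcp',tcp)
d=np.array([.593,.805,0]);ax=np.array([.805,-.593,0]);U=np.array([0,0,1.])
C=np.array([.4742,-.3459,.025])
def tilt(t): t=np.radians(t); return axes(ax,-np.sin(t)*d-np.cos(t)*U)
E
python3 - <<'E'
from h import *
s=env.read_state();print({k:s[k] for k in('clock','q','tcp_pos','ee_rot','force')})
Rt=tilt(30)
go(C-.12*Rt.as_matrix()[:,2],Rt)
go(C,Rt)
E
```

```text
{'clock': 3.625, 'q': array([-0.6055,  0.0555,  1.7895,  0.001 ,  1.2972, -0.0587]), 'tcp_pos': array([ 0.4854, -0.3053,  0.2681]), 'ee_rot': array([-2.7382, -1.5382, -0.0009]), 'force': array([-0.7142,  0.188 ,  0.4753])}
slide [ 0.0754  0.0009 -0.6214] rot [-0.2775  0.1858 -0.0545] tcp [ 0.5042 -0.3051  0.1127]
slide [-0.0669 -0.1923 -1.0371] rot [-0.2775  0.1858 -0.0545] tcp [ 0.4687 -0.3534  0.0088]
```

Call:
{"api": "jog_arm", "payload": {
  "rows": [
    {"slide": [0.075,0,-0.62],"rot": [-0.278,0.186,-0.054],"fingers": 1},
    {"slide": [0.075,0,-0.62],"rot": [-0.278,0.186,-0.054],"fingers": 1},
    {"slide": [0.075,0,-0.62],"rot": [-0.278,0.186,-0.054],"fingers": 1},
    {"slide": [0.075,0,-0.62],"rot": [-0.278,0.186,-0.054],"fingers": 1},
    {"slide": [0.075,0,-0.62],"rot": [-0.278,0.186,-0.054],"fingers": 1}
  ]
}}

```text
clock: 4.25
tcp_pos: [0.5051, -0.3058, 0.1148]
ee_rot: [2.521, 1.278, -0.673]
force: [-0.2, -0.2, 1.2]
width: 0.0882
finger_force: 0.0
```

```bash
python3 - <<'E'
from h import *
s=env.read_state();print({k:s[k] for k in('clock','q','tcp_pos')})
w=snap('wrist','wrist1'); T=w['world_from_camera'];K=w['K']
go(C,tilt(30))
# overlay of expected block top-face corners by fisheye projection
im=w['pixels']
for a in(-1,1):
  for b in(-1,1):
    p=C+a*.0275*d+b*.03*ax+.025*U; c=T[:3,:3].T@(p-T[:3,3]); v=np.array([c[0],-c[1],-c[2]])
    th=np.arctan2(np.hypot(v[0],v[1]),v[2]);k=K[0,0]*th/np.hypot(v[0],v[1])
    cv2.circle(im,(int(K[0,2]+k*v[0]),int(K[1,2]+k*v[1])),3,(0,255,0),1)
cv2.imwrite('pics/wrist1.png',im)
E
```

```text
{'clock': 4.25, 'q': array([-0.3108,  0.3284,  1.8555, -0.5367,  1.1906,  0.584 ]), 'tcp_pos': array([ 0.5051, -0.3058,  0.1148])}
slide [-0.1469 -0.1866 -0.4286] rot [ 0.0014  0.0029 -0.0009] tcp [ 0.4687 -0.3534  0.0088]
```

View pics/wrist1.png

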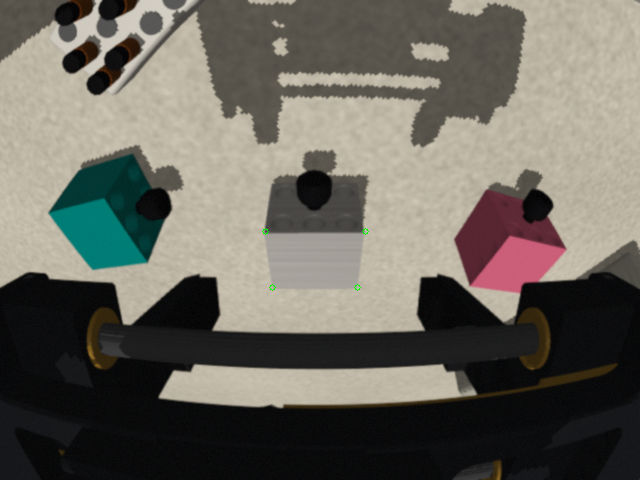

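The wrist picture shows the grey block centred at about (315,255), and my predicted corners (green) lie on its edges. I'll go down and grip.

Call:
{"api": "jog_arm", "payload": {
  "rows": [
    {"slide": [-0.075,-0.095,-0.215],"rot": [0,0,0],"fingers": 1},
    {"slide": [-0.147,-0.187,-0.42],"rot": [0,0,0],"fingers": 1},
    {"slide": [-0.147,-0.187,-0.42],"rot": [0,0,0],"fingers": 1},
    {"slide": [-0.147,-0.187,-0.42],"rot": [0,0,0],"fingers": 1}
  ]
}}

```text
clock: 4.8
tcp_pos: [0.4688, -0.3548, 0.0113]
ee_rot: [2.522, 1.27, -0.672]
force: [1.0, 0.4, 0.5]
width: 0.0883
finger_force: 0.0
```

Call:
{"api": "jog_arm", "payload": {
  "rows": [
    {"slide": [0,0,0],"rot": [0,0,0],"fingers": 0.5},
    {"slide": [0,0,0],"rot": [0,0,0],"fingers": 0.5},
    {"slide": [0,0,0],"rot": [0,0,0],"fingers": 0.5},
    {"slide": [0,0,0],"rot": [0,0,0],"fingers": 0.5},
    {"slide": [0,0,0],"rot": [0,0,0],"fingers": 0.5},
    {"slide": [0,0,0],"rot": [0,0,0],"fingers": 0.5}
  ],
  "force": 30
}}

```text
clock: 5.55
tcp_pos: [0.4678, -0.3532, 0.0089]
ee_rot: [2.521, 1.275, -0.677]
force: [0.2, 2.9, 6.2]
width: 0.06
finger_force: 30.0
```

```bash
python3 - <<'E'
from h import *
s=env.read_state();print({k:s[k] for k in('clock','q','tcp_pos','ee_rot')})
Rn=R.from_rotvec(s['ee_rot']);print('pinch',s['tcp_pos']-Rn.as_matrix()[:,2]*env.pinch_z, Rn.as_matrix())
P=C+[0,0,.0725]
go(C+[0,0,.075],tilt(30)); go(P,tilt(-15)); go(P,tilt(-60))
E
```

```text
{'clock': 5.55, 'q': array([-0.4032,  0.4409,  1.9411, -0.6243,  0.9891,  0.6418]), 'tcp_pos': array([ 0.4678, -0.3532,  0.0089]), 'ee_rot': array([ 2.5211,  1.2753, -0.6766])}
pinch [ 0.4733 -0.3456  0.0251] [[ 0.513   0.8058 -0.2958]
 [ 0.6968 -0.5922 -0.4048]
 [-0.5014  0.0016 -0.8652]]
slide [ 0.0035 -0.0011  0.2996] rot [ 0.0014  0.0002 -0.0007] tcp [ 0.4687 -0.3534  0.0838]
slide [0.0371 0.0446 0.2821] rot [ 0.4041 -0.2961 -0.0003] tcp [ 0.4771 -0.342   0.0794]
slide [0.064  0.0812 0.317 ] rot [ 0.8067 -0.5926  0.0002] tcp [ 0.4838 -0.3329  0.0881]
```

Call:
{"api": "jog_arm", "payload": {
  "rows": [
    {"slide": [0,0,0.15],"rot": [0,0,0],"fingers": 0.5},
    {"slide": [0,0,0.3],"rot": [0,0,0],"fingers": 0.5},
    {"slide": [0,0,0.3],"rot": [0,0,0],"fingers": 0.5}
  ]
}}

```text
clock: 5.92
tcp_pos: [0.4692, -0.354, 0.0852]
ee_rot: [2.52, 1.273, -0.671]
force: [0.2, 0.3, -3.6]
width: 0.06
finger_force: 30.0
```

Call:
{"api": "jog_arm", "payload": {
  "rows": [
    {"slide": [0.008,0.01,0],"rot": [0.08,-0.059,0],"fingers": 0.5},
    {"slide": [0.015,0.02,0],"rot": [0.16,-0.118,0],"fingers": 0.5},
    {"slide": [0.022,0.03,-0.005],"rot": [0.24,-0.177,0],"fingers": 0.5},
    {"slide": [0.028,0.038,-0.01],"rot": [0.32,-0.236,0],"fingers": 0.5},
    {"slide": [0.034,0.046,-0.017],"rot": [0.403,-0.296,0],"fingers": 0.5},
    {"slide": [0.034,0.046,-0.017],"rot": [0.403,-0.296,0],"fingers": 0.5}
  ]
}}

```text
clock: 6.68
tcp_pos: [0.4723, -0.3426, 0.0753]
ee_rot: [-2.682, -1.346, -0.345]
force: [-0.6, -0.8, -3.8]
width: 0.0596
finger_force: 30.0
```

Call:
{"api": "jog_arm", "payload": {
  "rows": [
    {"slide": [0.005,0.007,0.007],"rot": [0.08,-0.059,0],"fingers": 0.5},
    {"slide": [0.01,0.014,0.014],"rot": [0.16,-0.118,0],"fingers": 0.5},
    {"slide": [0.016,0.022,0.021],"rot": [0.24,-0.177,0],"fingers": 0.5},
    {"slide": [0.021,0.029,0.028],"rot": [0.32,-0.236,0],"fingers": 0.5},
    {"slide": [0.027,0.037,0.035],"rot": [0.403,-0.296,0],"fingers": 0.5},
    {"slide": [0.027,0.037,0.035],"rot": [0.403,-0.296,0],"fingers": 0.5},
    {"slide": [0.027,0.037,0.035],"rot": [0.403,-0.296,0],"fingers": 0.5}
  ]
}}

```text
clock: 7.55
tcp_pos: [0.4824, -0.3317, 0.0867]
ee_rot: [-2.134, -1.079, -1.222]
force: [1.7, -0.3, -2.7]
width: 0.0594
finger_force: 30.0
```

```bash
python3 - <<'E'
from h import *
s=env.read_state();print({k:s[k] for k in('clock','q','tcp_pos','width','force')})
Rn=R.from_rotvec(s['ee_rot']);print('pinch',s['tcp_pos']-Rn.as_matrix()[:,2]*env.pinch_z)
go(C+[0,0,.0025],tilt(-60))
b=snap('side')
a=snap('top')
cv2.imwrite('pics/lift.png',np.hstack([cv2.resize(b['pixels'][300:440,220:400],(420,327)),cv2.resize(a['pixels'][240:360,380:530],(380,327))]))
E
```

```text
{'clock': 7.55, 'q': array([-1.1113,  0.5647,  1.855 ,  0.8796,  1.4556, -0.9363]), 'tcp_pos': array([ 0.4824, -0.3317,  0.0867]), 'width': 0.05941789508161822, 'force': array([ 1.6502, -0.329 , -2.703 ])}
pinch [ 0.4729 -0.3447  0.0961]
slide [ 0.0055 -0.0048 -0.274 ] rot [ 0.0015 -0.0037 -0.0017] tcp [ 0.4838 -0.3329  0.0181]
```

View pics/lift.png

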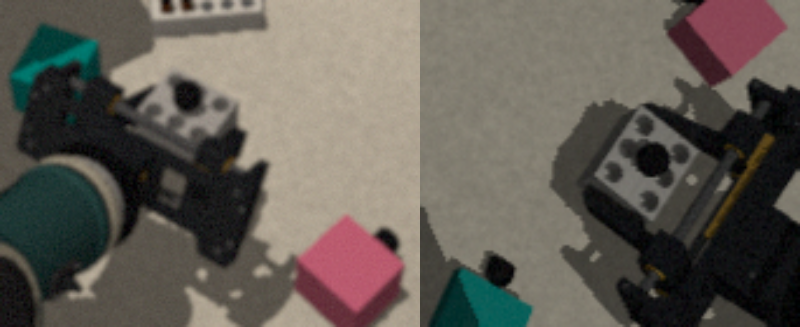

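The lift picture shows the block upright: wells and knob up at (190,95) in the left half and (652,158) in the right. Pink and turquoise are clear of the gripper. I'll lower it until it touches.

Call:
{"api": "jog_arm", "payload": {
  "rows": [
    {"slide": [0,0,-0.13],"rot": [0,0,0],"fingers": 0.5},
    {"slide": [0,0,-0.22],"rot": [0,0,0],"fingers": 0.5},
    {"slide": [0,0,-0.25],"rot": [0,0,0],"fingers": 0.5},
    {"slide": [0,0,-0.255],"rot": [0,0,0],"fingers": 0.5},
    {"slide": [0,0,-0.26],"rot": [0,0,0],"fingers": 0.5},
    {"slide": [0,0,-0.26],"rot": [0,0,0],"fingers": 0.5}
  ]
}}

```text
clock: 8.4
tcp_pos: [0.4825, -0.3331, 0.0231]
ee_rot: [-2.133, -1.079, -1.229]
force: [0.1, 0.5, -2.5]
width: 0.0599
finger_force: 30.0
```

Call:
{"api": "jog_arm", "payload": {
  "rows": [
    {"slide": [0,0,-0.006],"rot": [0,0,0],"fingers": 0.5},
    {"slide": [0,0,-0.01],"rot": [0,0,0],"fingers": 0.5},
    {"slide": [0,0,-0.01],"rot": [0,0,0],"fingers": 0.5}
  ]
}}

```text
clock: 8.78
tcp_pos: [0.4822, -0.3326, 0.02]
ee_rot: [-2.132, -1.078, -1.228]
force: [-0.3, 0.6, -3.5]
width: 0.0598
finger_force: 30.0
```

Call:
{"api": "jog_arm", "payload": {
  "rows": [
    {"slide": [0,0,-0.004],"rot": [0,0,0],"fingers": 0.5},
    {"slide": [0,0,-0.006],"rot": [0,0,0],"fingers": 0.5},
    {"slide": [0,0,-0.006],"rot": [0,0,0],"fingers": 0.5}
  ]
}}

```text
clock: 9.15
tcp_pos: [0.4823, -0.3327, 0.0192]
ee_rot: [-2.131, -1.078, -1.229]
force: [-1.4, -0.3, 1.3]
width: 0.0599
finger_force: 30.0
```

Call:
{"api": "jog_arm", "payload": {
  "rows": [
    {"slide": [0,0,-0.003],"rot": [0,0,0],"fingers": 0.5},
    {"slide": [0,0,-0.005],"rot": [0,0,0],"fingers": 0.5},
    {"slide": [0,0,-0.005],"rot": [0,0,0],"fingers": 0.5}
  ]
}}

```text
clock: 9.52
tcp_pos: [0.4823, -0.3327, 0.0192]
ee_rot: [-2.129, -1.078, -1.231]
force: [-3.1, -0.7, 7.8]
width: 0.0598
finger_force: 30.0
```

Call:
{"api": "jog_arm", "payload": {
  "rows": [
    {"slide": [0,0,0],"rot": [0,0,0],"fingers": 1},
    {"slide": [0,0,0],"rot": [0,0,0],"fingers": 1},
    {"slide": [0,0,0],"rot": [0,0,0],"fingers": 1},
    {"slide": [0,0,0],"rot": [0,0,0],"fingers": 1}
  ]
}}

```text
clock: 10.02
tcp_pos: [0.4823, -0.3325, 0.0171]
ee_rot: [-2.132, -1.078, -1.228]
force: [-0.2, 0.2, -0.3]
width: 0.0881
finger_force: 0.0
```

Call:
{"api": "jog_arm", "payload": {
  "rows": [
    {"slide": [-0.06,-0.08,0.06],"rot": [0,0,0],"fingers": 1},
    {"slide": [-0.226,-0.307,0.22],"rot": [0,0,0],"fingers": 1},
    {"slide": [-0.226,-0.307,0.22],"rot": [0,0,0],"fingers": 1},
    {"slide": [-0.226,-0.307,0.22],"rot": [0,0,0],"fingers": 1},
    {"slide": [-0.226,-0.307,0.7],"rot": [0,0,0],"fingers": 1},
    {"slide": [-0.226,-0.307,0.7],"rot": [0,0,0],"fingers": 1},
    {"slide": [-0.226,-0.307,0.7],"rot": [0,0,0],"fingers": 1}
  ]
}}

```text
clock: 10.9
tcp_pos: [0.4271, -0.4102, 0.1963]
ee_rot: [-2.134, -1.086, -1.23]
force: [-0.3, -0.6, -1.0]
width: 0.0881
finger_force: 0.0
```

```bash
python3 - <<'E'
from h import *
s=env.read_state();print({k:s[k] for k in('clock','q','tcp_pos','width','force')})
a=snap('top','stand');b=snap('side')
for c,s in(('top',a),('side',b)):
  P=cloud(s)
  m=(s['z_map']>0)&(np.hypot(P[...,0]-.474,P[...,1]+.346)<.06)&(P[...,2]>.05)&(P[...,2]<.06)
  q=P[m];r=cv2.minAreaRect(q[:,:2].astype(np.float32)*1000);print(c,len(q),np.median(q[:,2]),r)
  for t in('block','block_knob'):
    for e in env.tip_of(t,c): print(t,e['p'],e['point'])
cv2.imwrite('pics/stand.png',np.hstack([cv2.resize(b['pixels'][300:440,220:400],(420,327)),cv2.resize(a['pixels'][240:360,380:530],(380,327))]))
E
```

```text
{'clock': 10.9, 'q': array([-1.2345,  0.4849,  1.721 ,  0.7996,  1.6635, -0.8459]), 'tcp_pos': array([ 0.4271, -0.4102,  0.1963]), 'width': 0.08812249961204983, 'force': array([-0.2556, -0.6261, -1.0111])}
top 501 0.05417736631071701 ((473.5440673828125, -345.14862060546875), (50.3616828918457, 61.6749153137207), 53.726600646972656)
block 0.94 [0.3413, -0.227, 0.0234]
block 0.69 [0.5694, -0.4662, 0.0213]
block 0.56 [0.4712, -0.346, -0.0002]
block_knob 0.62 [0.4734, -0.3476, 0.0551]
block_knob 0.6 [0.6112, -0.4269, 0.0232]
block_knob 0.58 [0.3916, -0.2498, 0.0261]
side 419 0.05521114254017323 ((475.100341796875, -345.0251770019531), (51.501319885253906, 62.32341003417969), 53.714908599853516)
block 0.94 [0.4729, -0.3438, -0.0004]
block 0.92 [0.3417, -0.2276, 0.0311]
block 0.87 [0.5668, -0.4579, 0.026]
block_knob 0.69 [0.5666, 0.2203, 0.1041]
block_knob 0.6 [0.4741, -0.3467, 0.0553]
block_knob 0.5 [0.3905, -0.2499, 0.0242]
block_knob 0.37 [0.6093, -0.4242, 0.0257]
```

View pics/stand.png

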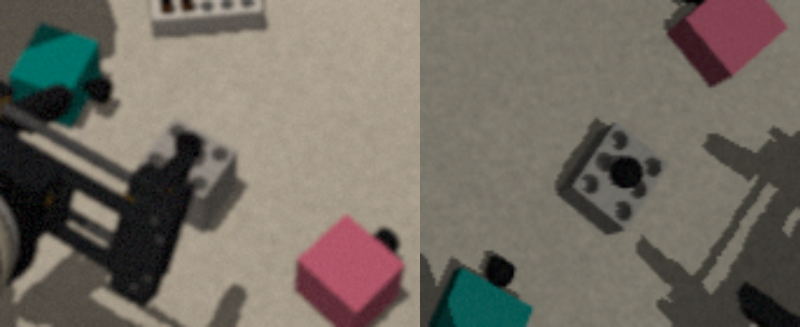

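The standing picture shows the block on its base, knob up, at (185,150) left and (627,172) right, and released. Next is the approach from above to the knob.

```bash
python3 - <<'E'
from h import *
t=np.radians(-36.3)
Rt=axes([np.cos(t),np.sin(t),0],[0,0,-1])
go([.474,-.3455,.20],Rt)
E
```

```text
slide [ 0.1941  0.2498 -0.0358] rot [-0.5391  0.3929  0.0015] tcp [ 0.474  -0.3455  0.1813]
```

Call:
{"api": "jog_arm", "payload": {
  "rows": [
    {"slide": [0.03,0.04,0],"rot": [-0.09,0.0655,0],"fingers": 1},
    {"slide": [0.06,0.08,0],"rot": [-0.18,0.131,0],"fingers": 1},
    {"slide": [0.1,0.12,0],"rot": [-0.27,0.1965,0],"fingers": 1},
    {"slide": [0.14,0.18,0],"rot": [-0.36,0.262,0],"fingers": 1},
    {"slide": [0.194,0.25,0],"rot": [-0.45,0.3275,0.001],"fingers": 1},
    {"slide": [0.194,0.25,0],"rot": [-0.539,0.393,0.0015],"fingers": 1},
    {"slide": [0.194,0.25,-0.03],"rot": [-0.539,0.393,0.0015],"fingers": 1},
    {"slide": [0.194,0.25,-0.03],"rot": [-0.539,0.393,0.0015],"fingers": 1}
  ]
}}

```text
clock: 12.2
tcp_pos: [0.4732, -0.3458, 0.1823]
ee_rot: [-2.799, -1.423, 0.002]
force: [-1.3, 0.2, 0.0]
width: 0.088
finger_force: 0.0
```

```bash
python3 - <<'E'
from h import *
t=np.radians(-36.3)
Rt=axes([np.cos(t),np.sin(t),0],[0,0,-1])
print(env.read_state()['q'])
go([.474,-.3455,.0575+.0187],Rt)
E
```

```text
[-0.6736  0.1407  1.8578 -0.0002  1.1456 -0.0433]
slide [ 0.0034  0.0013 -0.4994] rot [-0.0009 -0.0013 -0.0021] tcp [ 0.474  -0.3455  0.0575]
```

Call:
{"api": "jog_arm", "payload": {
  "rows": [
    {"slide": [0.003,0.001,-0.2],"rot": [0,0,0],"fingers": 1},
    {"slide": [0.003,0.001,-0.4],"rot": [0,0,0],"fingers": 1},
    {"slide": [0.003,0.001,-0.48],"rot": [0,0,0],"fingers": 1},
    {"slide": [0.003,0.001,-0.495],"rot": [0,0,0],"fingers": 1},
    {"slide": [0.003,0.001,-0.495],"rot": [0,0,0],"fingers": 1}
  ]
}}

```text
clock: 12.82
tcp_pos: [0.4756, -0.3479, 0.0622]
ee_rot: [2.798, 1.419, 0.0]
force: [-0.1, 0.3, 0.8]
width: 0.0878
finger_force: 0.0
```

Call:
{"api": "jog_arm", "payload": {
  "rows": [
    {"slide": [0,0,0],"rot": [0,0,0],"fingers": 0.1},
    {"slide": [0,0,0],"rot": [0,0,0],"fingers": 0.1},
    {"slide": [0,0,0],"rot": [0,0,0],"fingers": 0.1},
    {"slide": [0,0,0],"rot": [0,0,0],"fingers": 0.1},
    {"slide": [0,0,0],"rot": [0,0,0],"fingers": 0.1},
    {"slide": [0,0,0],"rot": [0,0,0],"fingers": 0.1},
    {"slide": [0,0,0],"rot": [0,0,0],"fingers": 0.1},
    {"slide": [0,0,0],"rot": [0,0,0],"fingers": 0.1}
  ],
  "force": 35
}}

```text
clock: 13.82
tcp_pos: [0.4744, -0.3462, 0.0609]
ee_rot: [2.8, 1.422, -0.003]
force: [-1.6, 1.2, 2.2]
width: 0.0206
finger_force: 35.0
```

The grip is about 3 mm too high on the knob, so I'll reopen, lower and take it again.

Call:
{"api": "jog_arm", "payload": {
  "rows": [
    {"slide": [0,0,0],"rot": [0,0,0],"fingers": 0.4},
    {"slide": [0,0,-0.006],"rot": [0,0,0],"fingers": 0.4},
    {"slide": [0,0,-0.014],"rot": [0,0,0],"fingers": 0.4},
    {"slide": [0,0,-0.014],"rot": [0,0,0],"fingers": 0.4},
    {"slide": [0,0,-0.014],"rot": [0,0,0],"fingers": 0.4}
  ]
}}

```text
clock: 14.45
tcp_pos: [0.4751, -0.3467, 0.0575]
ee_rot: [2.798, 1.421, -0.001]
force: [0.5, -0.7, -0.3]
width: 0.0354
finger_force: 0.0
```

Call:
{"api": "jog_arm", "payload": {
  "rows": [
    {"slide": [0,0,-0.002],"rot": [0,0,0],"fingers": 0.1},
    {"slide": [0,0,-0.002],"rot": [0,0,0],"fingers": 0.1},
    {"slide": [0,0,-0.002],"rot": [0,0,0],"fingers": 0.1},
    {"slide": [0,0,-0.002],"rot": [0,0,0],"fingers": 0.1},
    {"slide": [0,0,-0.002],"rot": [0,0,0],"fingers": 0.1}
  ],
  "force": 35
}}

```text
clock: 15.08
tcp_pos: [0.4746, -0.3463, 0.057]
ee_rot: [2.799, 1.422, -0.002]
force: [-2.3, 1.7, 2.9]
width: 0.0205
finger_force: 35.0
```

Call:
{"api": "jog_arm", "payload": {
  "rows": [
    {"slide": [0,0,0.08],"rot": [0,0,0],"fingers": 0.1},
    {"slide": [0,0,0.16],"rot": [0,0,0],"fingers": 0.1},
    {"slide": [0,0,0.16],"rot": [0,0,0],"fingers": 0.1}
  ]
}}

```text
clock: 15.45
tcp_pos: [0.4772, -0.3484, 0.1005]
ee_rot: [2.793, 1.419, 0.003]
force: [0.3, 0.5, -3.3]
width: 0.0205
finger_force: 35.0
```

```bash
cat > hp.py <<'E'
from h import *
# refine hotplate/blocks from side & top depth
for c in('top','side'):
  s=snap(c);P=cloud(s);ok=s['z_map']>0
  def box(lo,hi,x0,x1,y0,y1): return P[ok&(P[...,2]>lo)&(P[...,2]<hi)&(P[...,0]>x0)&(P[...,0]<x1)&(P[...,1]>y0)&(P[...,1]<y1)]
  q=box(.095,.106,.40,.66,.1,.38)
  # plate flat: -y edge & -x edge & by lines
  for y in(.14,.16,.18):
    r=q[abs(q[:,1]-y)<.01];print(c,'plate x-range at y',y,np.percentile(r[:,0],[1,99]))
    l=box(.1075,.118,.55,.66,y-.01,y+.01);print('  ledge x',np.percentile(l[:,0],[2,50,98]) if len(l) else None,len(l))
  for x in(.45,.48,.51):
    r=q[abs(q[:,0]-x)<.01];l=box(.1075,.118,x-.01,x+.01,.28,.38)
    print(c,'x',x,'plate y-range',np.percentile(r[:,1],[1,99]),'stop y',np.percentile(l[:,1],[2,50,98]) if len(l) else None,len(l))
  t=box(.15,.161,.52,.63,.15,.35);print('tops',cv2.minAreaRect(t[:,:2].astype(np.float32)*1000))
  for n in('mid_block','end_block','hotplate','block'):
    for e in env.tip_of(n,c): print(n,round(e['p'],2),np.array(e['point']))
E
python3 hp.py
```

```text
top plate x-range at y 0.14 [0.4299 0.6109]
  ledge x [0.5958 0.5981 0.6017] 40
top plate x-range at y 0.16 [0.4304 0.6111]
  ledge x [0.5954 0.5985 0.6015] 34
top plate x-range at y 0.18 [0.4306 0.6116]
  ledge x [0.5963 0.5991 0.6025] 40
top x 0.45 plate y-range [0.1245 0.3497] stop y [0.3208 0.3236 0.3273] 42
top x 0.48 plate y-range [0.1232 0.3486] stop y [0.3196 0.3227 0.3267] 43
top x 0.51 plate y-range [0.1231 0.3478] stop y [0.3196 0.3223 0.3258] 41
tops ((567.7001953125, 253.68014526367188), (111.42815399169922, 61.04843521118164), 88.61541748046875)
mid_block 0.91 [0.5664 0.2198 0.0986]
mid_block 0.22 [ 0.4959 -0.16    0.0016]
end_block 0.79 [0.5655 0.2858 0.0979]
end_block 0.48 [ 0.7361 -0.2666 -0.0014]
hotplate 0.98 [ 0.5192  0.2355 -0.0019]
hotplate 0.49 [0.5677 0.2245 0.0989]
block 0.65 [ 0.4747 -0.348   0.043 ]
block 0.63 [ 0.3425 -0.2256  0.0237]
side plate x-range at y 0.14 [0.4314 0.6149]
  ledge x [0.5979 0.6006 0.6035] 15
side plate x-range at y 0.16 [0.4317 0.614 ]
  ledge x [0.5988 0.6016 0.6046] 14
side plate x-range at y 0.18 [0.4322 0.6143]
  ledge x [0.5988 0.6018 0.6053] 18
side x 0.45 plate y-range [0.1209 0.3534] stop y [0.3168 0.3228 0.3306] 27
side x 0.48 plate y-range [0.1214 0.3503] stop y [0.3153 0.3223 0.3256] 26
side x 0.51 plate y-range [0.1713 0.3479] stop y [0.3159 0.3196 0.3251] 20
tops ((570.356201171875, 251.6180419921875), (119.67354583740234, 60.17713928222656), 88.80623626708984)
mid_block 0.72 [0.5669 0.2249 0.1005]
end_block 0.8 [0.5664 0.2848 0.1018]
hotplate 0.22 [ 0.4695 -0.3424  0.0425]
block 0.96 [ 0.5656 -0.4601  0.0251]
block 0.73 [ 0.4716 -0.3442  0.0407]
```

The block is held by the knob. I'll carry it over, high and turning.

Call:
{"api": "jog_arm", "payload": {
  "rows": [
    {"slide": [0,0,0.15],"rot": [0,0,0],"fingers": 0.1},
    {"slide": [0,0.05,0.32],"rot": [0,0,0],"fingers": 0.1},
    {"slide": [0.04,0.15,0.5],"rot": [0,0,0.04],"fingers": 0.1},
    {"slide": [0.09,0.3,0.62],"rot": [0,0,0.08],"fingers": 0.1},
    {"slide": [0.14,0.46,0.68],"rot": [0,0,0.12],"fingers": 0.1},
    {"slide": [0.18,0.62,0.7],"rot": [0,0,0.16],"fingers": 0.1},
    {"slide": [0.2,0.78,0.7],"rot": [0,0,0.2],"fingers": 0.1},
    {"slide": [0.22,0.94,0.7],"rot": [0,0,0.24],"fingers": 0.1}
  ]
}}

```text
clock: 16.95
tcp_pos: [0.53, -0.1103, 0.272]
ee_rot: [2.48, 1.923, -0.001]
force: [0.4, -0.6, -4.0]
width: 0.0202
finger_force: 35.0
```

Call:
{"api": "jog_arm", "payload": {
  "rows": [
    {"slide": [0.02,0.16,0],"rot": [0,0,0.04],"fingers": 0.1},
    {"slide": [0.03,0.32,0],"rot": [0,0,0.08],"fingers": 0.1},
    {"slide": [0.04,0.48,0],"rot": [0,0,0.12],"fingers": 0.1},
    {"slide": [0.05,0.64,0],"rot": [0,0,0.149],"fingers": 0.1},
    {"slide": [0.06,0.78,0],"rot": [0,0,0.149],"fingers": 0.1},
    {"slide": [0.06,0.88,0],"rot": [0,0,0.149],"fingers": 0.1},
    {"slide": [0.06,0.92,0],"rot": [0,0,0.149],"fingers": 0.1},
    {"slide": [0.06,0.92,0],"rot": [0,0,0.149],"fingers": 0.1}
  ]
}}

```text
clock: 17.95
tcp_pos: [0.5448, 0.1184, 0.2718]
ee_rot: [2.24, 2.198, -0.001]
force: [-1.0, -0.4, -2.3]
width: 0.0207
finger_force: 35.0
```

```bash
python3 - <<'E'
from h import *
s=env.read_state();print({k:s[k] for k in('clock','q','tcp_pos','width','force')})
t=np.radians(-1.15);Rt=axes([np.cos(t),np.sin(t),0],[0,0,-1])
go([.558,.158,.21+.0187],Rt)
E
```

```text
{'clock': 17.95, 'q': array([ 0.1712,  0.0217,  1.8176, -0.0032,  1.3011,  0.1907]), 'tcp_pos': array([0.5448, 0.1184, 0.2718]), 'width': 0.020684138233954378, 'force': array([-0.9762, -0.4089, -2.2524])}
slide [ 0.0526  0.1583 -0.2473] rot [ 0.0018  0.0011 -0.0009] tcp [0.558 0.158 0.21 ]
```

Call:
{"api": "jog_arm", "payload": {
  "rows": [
    {"slide": [0.025,0.08,-0.08],"rot": [0,0,0],"fingers": 0.1},
    {"slide": [0.05,0.15,-0.18],"rot": [0,0,0],"fingers": 0.1},
    {"slide": [0.05,0.15,-0.24],"rot": [0,0,0],"fingers": 0.1},
    {"slide": [0.05,0.15,-0.24],"rot": [0,0,0],"fingers": 0.1},
    {"slide": [0.05,0.15,-0.24],"rot": [0,0,0],"fingers": 0.1}
  ]
}}

```text
clock: 18.58
tcp_pos: [0.5578, 0.1554, 0.2125]
ee_rot: [2.241, 2.196, 0.001]
force: [0.9, -0.4, -3.0]
width: 0.0205
finger_force: 35.0
```

```bash
python3 - <<'E'
from h import *
s=env.read_state();print({k:s[k] for k in('clock','tcp_pos','ee_rot','force')})
for c in('top','side'):
  a=snap(c,'pre_'+c)
  for n in('block','block_knob','mid_block','end_block'):
    for e in env.tip_of(n,c):
      if e['p']>.4 and e['point'][1]>0: print(c,n,round(e['p'],2),np.array(e['point']))
a=cv2.imread('pics/pre_top.png');b=cv2.imread('pics/pre_side.png')
cv2.imwrite('pics/pre.png',np.hstack([cv2.resize(a[190:340,90:250],(400,375)),cv2.resize(b[80:210,240:380],(400,371)).copy() if 0 else cv2.resize(b[80:210,240:380],(400,375))]))
E
```

```text
{'clock': 18.575, 'tcp_pos': array([0.5578, 0.1554, 0.2125]), 'ee_rot': array([2.2414, 2.1962, 0.0005]), 'force': array([ 0.9157, -0.3513, -2.9908])}
top block 0.95 [0.5563 0.1559 0.1591]
top mid_block 0.63 [0.5663 0.2243 0.0995]
side block 0.56 [0.5571 0.1572 0.1605]
side block_knob 0.52 [0.5589 0.1546 0.2114]
side mid_block 0.51 [0.5647 0.2222 0.1046]
side end_block 0.62 [0.5567 0.1584 0.1563]
```

View pics/pre.png

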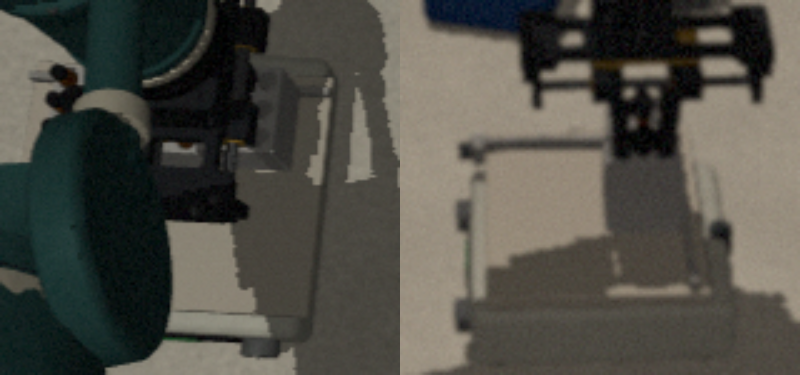

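The picture shows the block held upright at (265,120) left and (645,190) right. It is clear of the mid block and just short of the ledge. I'll lower it to about 2 mm above the plate, feel for the ledge, then set it down.

Call:
{"api": "jog_arm", "payload": {
  "rows": [
    {"slide": [0,0.01,-0.1],"rot": [0,0,0],"fingers": 0.1},
    {"slide": [0,0.01,-0.17],"rot": [0,0,0],"fingers": 0.1},
    {"slide": [0,0.01,-0.195],"rot": [0,0,0],"fingers": 0.1},
    {"slide": [0,0.01,-0.205],"rot": [0,0,0],"fingers": 0.1},
    {"slide": [0,0.01,-0.205],"rot": [0,0,0],"fingers": 0.1}
  ]
}}

```text
clock: 19.7
tcp_pos: [0.5579, 0.1584, 0.1612]
ee_rot: [2.241, 2.197, 0.001]
force: [-0.4, 0.1, -3.0]
width: 0.0205
finger_force: 35.0
```

Call:
{"api": "jog_arm", "payload": {
  "rows": [
    {"slide": [0.012,0,0],"rot": [0,0,0],"fingers": 0.1},
    {"slide": [0.024,0,0],"rot": [0,0,0],"fingers": 0.1},
    {"slide": [0.028,0,0],"rot": [0,0,0],"fingers": 0.1},
    {"slide": [0.028,0,0],"rot": [0,0,0],"fingers": 0.1}
  ]
}}

```text
clock: 20.2
tcp_pos: [0.5647, 0.1584, 0.1609]
ee_rot: [2.241, 2.197, -0.0]
force: [-0.8, -0.2, -2.8]
width: 0.0205
finger_force: 35.0
```

Call:
{"api": "jog_arm", "payload": {
  "rows": [
    {"slide": [0.004,0,0],"rot": [0,0,0],"fingers": 0.1},
    {"slide": [0.008,0,0],"rot": [0,0,0],"fingers": 0.1},
    {"slide": [0.008,0,0],"rot": [0,0,0],"fingers": 0.1}
  ]
}}

```text
clock: 20.58
tcp_pos: [0.5665, 0.1584, 0.1608]
ee_rot: [2.241, 2.197, -0.0]
force: [0.5, -0.6, -4.2]
width: 0.0204
finger_force: 35.0
```

Call:
{"api": "jog_arm", "payload": {
  "rows": [
    {"slide": [0.003,0,0],"rot": [0,0,0],"fingers": 0.1},
    {"slide": [0.006,0,0],"rot": [0,0,0],"fingers": 0.1},
    {"slide": [0.006,0,0],"rot": [0,0,0],"fingers": 0.1}
  ]
}}

```text
clock: 20.95
tcp_pos: [0.5677, 0.1584, 0.1607]
ee_rot: [2.241, 2.198, -0.001]
force: [-1.3, 0.1, -3.0]
width: 0.02
finger_force: 35.0
```

Call:
{"api": "jog_arm", "payload": {
  "rows": [
    {"slide": [0.003,0,0],"rot": [0,0,0],"fingers": 0.1},
    {"slide": [0.005,0,0],"rot": [0,0,0],"fingers": 0.1},
    {"slide": [0.005,0,0],"rot": [0,0,0],"fingers": 0.1}
  ]
}}

```text
clock: 21.32
tcp_pos: [0.5685, 0.1584, 0.1606]
ee_rot: [2.242, 2.198, -0.002]
force: [-5.3, -0.0, -0.2]
width: 0.0206
finger_force: 35.1
```

Call:
{"api": "jog_arm", "payload": {
  "rows": [
    {"slide": [0,0,-0.005],"rot": [0,0,0],"fingers": 0.1},
    {"slide": [0,0,-0.008],"rot": [0,0,0],"fingers": 0.1},
    {"slide": [0,0,-0.008],"rot": [0,0,0],"fingers": 0.1}
  ]
}}

```text
clock: 21.7
tcp_pos: [0.5685, 0.1584, 0.1585]
ee_rot: [2.242, 2.198, -0.002]
force: [-5.4, 0.1, -0.8]
width: 0.0204
finger_force: 35.2
```

Ledge contact (−5 N). I'll set it down.

Call:
{"api": "jog_arm", "payload": {
  "rows": [
    {"slide": [0,0,-0.003],"rot": [0,0,0],"fingers": 0.1},
    {"slide": [0,0,-0.005],"rot": [0,0,0],"fingers": 0.1},
    {"slide": [0,0,-0.005],"rot": [0,0,0],"fingers": 0.1}
  ]
}}

```text
clock: 22.08
tcp_pos: [0.5685, 0.1584, 0.1574]
ee_rot: [2.242, 2.198, -0.002]
force: [-5.4, -0.5, -0.6]
width: 0.0203
finger_force: 35.2
```

Call:
{"api": "jog_arm", "payload": {
  "rows": [
    {"slide": [0,0,-0.002],"rot": [0,0,0],"fingers": 0.1},
    {"slide": [0,0,-0.003],"rot": [0,0,0],"fingers": 0.1},
    {"slide": [0,0,-0.003],"rot": [0,0,0],"fingers": 0.1}
  ]
}}

```text
clock: 22.45
tcp_pos: [0.5685, 0.1584, 0.1573]
ee_rot: [2.242, 2.198, -0.002]
force: [-6.5, 0.6, 2.3]
width: 0.0203
finger_force: 35.2
```

Call:
{"api": "jog_arm", "payload": {
  "rows": [
    {"slide": [0,0,0],"rot": [0,0,0],"fingers": 0.4},
    {"slide": [0,0,0],"rot": [0,0,0],"fingers": 0.4},
    {"slide": [0,0,0],"rot": [0,0,0],"fingers": 0.4},
    {"slide": [0,0,0.1],"rot": [0,0,0],"fingers": 0.4},
    {"slide": [0,0,0.26],"rot": [0,0,0],"fingers": 0.4},
    {"slide": [0,-0.15,0.26],"rot": [0,0,0],"fingers": 0.2},
    {"slide": [0,-0.3,0.26],"rot": [0,0,0],"fingers": 0},
    {"slide": [0,-0.3,0.26],"rot": [0,0,0],"fingers": 0}
  ]
}}

```text
clock: 23.45
tcp_pos: [0.5699, 0.0815, 0.2224]
ee_rot: [2.243, 2.193, 0.001]
force: [0.8, 0.2, -0.1]
width: 0.0071
finger_force: 0.0
```

```bash
python3 - <<'E'
from h import *
s=env.read_state();print({k:s[k] for k in('clock','tcp_pos','ee_rot','width')})
for c in('side','top'):
  s=snap(c,'placed_'+c);P=cloud(s);ok=s['z_map']>0
  m=ok&(P[...,0]>.59)&(P[...,0]<.68)&(P[...,1]>.1)&(P[...,1]<.33)&(P[...,2]>.12)&(P[...,2]<.2)
  q=P[m];print(c,'post',len(q),np.percentile(q,[0,50,100],axis=0) if len(q) else '')
  m=ok&(P[...,0]>.5)&(P[...,0]<.63)&(P[...,1]>.1)&(P[...,1]<.19)&(P[...,2]>.15)&(P[...,2]<.16)
  q=P[m];print(c,'top',len(q),cv2.minAreaRect(q[:,:2].astype(np.float32)*1000) if len(q)>9 else '')
  for n in('block','mid_block','end_block'):
    for e in env.tip_of(n,c):
      if e['p']>.4 and e['point'][1]>0: print(c,n,round(e['p'],2),np.array(e['point']))
a=cv2.imread('pics/placed_top.png');b=cv2.imread('pics/placed_side.png')
cv2.imwrite('pics/placed.png',np.hstack([cv2.resize(a[190:340,90:250],(400,375)),cv2.resize(b[80:210,240:380],(400,375))]))
E
```

```text
{'clock': 23.45, 'tcp_pos': array([0.5699, 0.0815, 0.2224]), 'ee_rot': array([2.2433, 2.1929, 0.0014]), 'width': 0.007056292200897975}
side post 98 [[0.5901 0.1275 0.1202]
 [0.5937 0.145  0.1537]
 [0.6006 0.2886 0.1743]]
side top 295 ((568.0675048828125, 156.04931640625), (58.33279800415039, 60.134403228759766), 86.53144073486328)
side block 0.66 [0.566  0.1596 0.1022]
side mid_block 0.69 [0.5648 0.2195 0.1008]
side end_block 0.58 [0.5701 0.2842 0.1   ]
top post 238 [[0.59   0.1755 0.1205]
 [0.5933 0.2456 0.1537]
 [0.5993 0.3035 0.1756]]
top top 39 ((575.53369140625, 178.71112060546875), (8.8187894821167, 21.508134841918945), 84.23649597167969)
top mid_block 0.82 [0.5673 0.2214 0.0969]
top end_block 0.58 [0.5672 0.2804 0.0955]
```

View pics/placed.png

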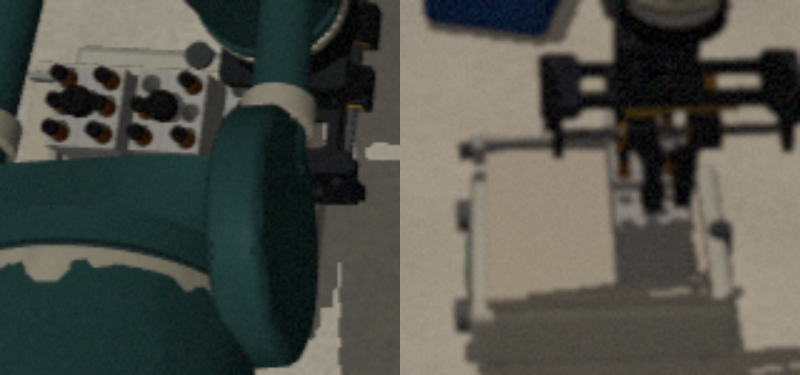

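The picture shows the new block standing on the plate at (650,240) on the right, by the ledge and next to the mid block. The two sample blocks are untouched. The closed fingers go down at its free −y face.

Call:
{"api": "jog_arm", "payload": {
  "rows": [
    {"slide": [0,0,-0.18],"rot": [0,0,0],"fingers": 0},
    {"slide": [0,0,-0.3],"rot": [0,0,0],"fingers": 0},
    {"slide": [0,0,-0.36],"rot": [0,0,0],"fingers": 0},
    {"slide": [0.01,0.06,-0.36],"rot": [0,0,0],"fingers": 0},
    {"slide": [0.01,0.12,-0.36],"rot": [0,0,0],"fingers": 0},
    {"slide": [0.01,0.14,-0.36],"rot": [0,0,0],"fingers": 0},
    {"slide": [0.01,0.14,-0.36],"rot": [0,0,0],"fingers": 0}
  ]
}}

```text
clock: 24.72
tcp_pos: [0.5724, 0.1193, 0.1329]
ee_rot: [2.239, 2.198, 0.002]
force: [-0.2, 0.0, -0.6]
width: 0.0002
finger_force: 0.0
```

Call:
{"api": "jog_arm", "payload": {
  "rows": [
    {"slide": [0,0.01,0],"rot": [0,0,0],"fingers": 0},
    {"slide": [0,0.02,0],"rot": [0,0,0],"fingers": 0},
    {"slide": [0,0.03,0],"rot": [0,0,0],"fingers": 0},
    {"slide": [0,0.03,0],"rot": [0,0,0],"fingers": 0}
  ]
}}

```text
clock: 25.22
tcp_pos: [0.572, 0.1256, 0.132]
ee_rot: [2.241, 2.197, 0.0]
force: [0.5, -2.8, 2.0]
width: 0.0007
finger_force: 1.3
```

Call:
{"api": "jog_arm", "payload": {
  "rows": [
    {"slide": [0,0.006,0],"rot": [0,0,0],"fingers": 0},
    {"slide": [0,0.012,0],"rot": [0,0,0],"fingers": 0},
    {"slide": [0,0.018,0],"rot": [0,0,0],"fingers": 0},
    {"slide": [0.001,0.024,0],"rot": [0,0,0],"fingers": 0},
    {"slide": [0.001,0.03,0],"rot": [0,0,0],"fingers": 0},
    {"slide": [0.001,0.036,0],"rot": [0,0,0],"fingers": 0},
    {"slide": [0.001,0.042,0],"rot": [0,0,0],"fingers": 0},
    {"slide": [0.001,0.048,0],"rot": [0,0,0],"fingers": 0}
  ]
}}

```text
clock: 26.22
tcp_pos: [0.572, 0.1378, 0.1317]
ee_rot: [2.241, 2.197, -0.001]
force: [0.2, -6.6, 3.3]
width: 0.0008
finger_force: 2.7
```

Call:
{"api": "jog_arm", "payload": {
  "rows": [
    {"slide": [0,0.005,0],"rot": [0,0,0],"fingers": 0},
    {"slide": [0,0.01,0],"rot": [0,0,0],"fingers": 0},
    {"slide": [0,0.015,0],"rot": [0,0,0],"fingers": 0},
    {"slide": [0.001,0.02,0],"rot": [0,0,0],"fingers": 0},
    {"slide": [0.001,0.025,0],"rot": [0,0,0],"fingers": 0},
    {"slide": [0.001,0.03,0],"rot": [0,0,0],"fingers": 0},
    {"slide": [0.001,0.032,0],"rot": [0,0,0],"fingers": 0},
    {"slide": [0.001,0.032,0],"rot": [0,0,0],"fingers": 0}
  ]
}}

```text
clock: 27.22
tcp_pos: [0.5722, 0.1453, 0.1318]
ee_rot: [2.241, 2.197, -0.001]
force: [-0.5, -6.0, 2.4]
width: 0.0004
finger_force: 2.6
```

Call:
{"api": "jog_arm", "payload": {
  "rows": [
    {"slide": [0,0.004,0],"rot": [0,0,0],"fingers": 0},
    {"slide": [0,0.008,0],"rot": [0,0,0],"fingers": 0},
    {"slide": [0,0.012,0],"rot": [0,0,0],"fingers": 0},
    {"slide": [0.001,0.016,0],"rot": [0,0,0],"fingers": 0},
    {"slide": [0.001,0.02,0],"rot": [0,0,0],"fingers": 0},
    {"slide": [0.001,0.024,0],"rot": [0,0,0],"fingers": 0},
    {"slide": [0.001,0.024,0],"rot": [0,0,0],"fingers": 0},
    {"slide": [0.001,0.024,0],"rot": [0,0,0],"fingers": 0}
  ]
}}

```text
clock: 28.22
tcp_pos: [0.5724, 0.1506, 0.1317]
ee_rot: [2.24, 2.197, -0.003]
force: [-0.1, -8.1, 3.4]
width: -0.0001
finger_force: 3.7
```

Call:
{"api": "jog_arm", "payload": {
  "rows": [
    {"slide": [0,0.004,0],"rot": [0,0,0],"fingers": 0},
    {"slide": [0,0.008,0],"rot": [0,0,0],"fingers": 0},
    {"slide": [0,0.012,0],"rot": [0,0,0],"fingers": 0},
    {"slide": [0,0.012,0],"rot": [0,0,0],"fingers": 0}
  ]
}}

```text
clock: 28.72
tcp_pos: [0.5724, 0.1537, 0.1317]
ee_rot: [2.24, 2.197, -0.003]
force: [0.3, -7.0, 2.3]
width: 0.0005
finger_force: 3.8
```

Call:
{"api": "jog_arm", "payload": {
  "rows": [
    {"slide": [0,0.004,0],"rot": [0,0,0],"fingers": 0},
    {"slide": [0,0.008,0],"rot": [0,0,0],"fingers": 0},
    {"slide": [0,0.012,0],"rot": [0,0,0],"fingers": 0},
    {"slide": [0,0.012,0],"rot": [0,0,0],"fingers": 0}
  ]
}}

```text
clock: 29.22
tcp_pos: [0.5724, 0.1567, 0.1318]
ee_rot: [2.24, 2.197, -0.003]
force: [-0.4, -7.7, 2.9]
width: 0.0002
finger_force: 3.8
```

Call:
{"api": "jog_arm", "payload": {
  "rows": [
    {"slide": [0,0.003,0],"rot": [0,0,0],"fingers": 0},
    {"slide": [0,0.006,0],"rot": [0,0,0],"fingers": 0},
    {"slide": [0,0.008,0],"rot": [0,0,0],"fingers": 0},
    {"slide": [0,0.008,0],"rot": [0,0,0],"fingers": 0}
  ]
}}

```text
clock: 29.72
tcp_pos: [0.5724, 0.1578, 0.1317]
ee_rot: [2.239, 2.196, -0.005]
force: [-0.1, -10.3, 4.4]
width: -0.0
finger_force: 5.1
```

Call:
{"api": "jog_arm", "payload": {
  "rows": [
    {"slide": [0,0.003,0],"rot": [0,0,0],"fingers": 0},
    {"slide": [0,0.006,0],"rot": [0,0,0],"fingers": 0},
    {"slide": [0,0.006,0],"rot": [0,0,0],"fingers": 0}
  ]
}}

```text
clock: 30.1
tcp_pos: [0.5724, 0.1579, 0.1318]
ee_rot: [2.237, 2.196, -0.007]
force: [0.5, -14.3, 5.0]
width: 0.0006
finger_force: 7.4
```

Call:
{"api": "jog_arm", "payload": {
  "rows": [
    {"slide": [0,0.003,0],"rot": [0,0,0],"fingers": 0},
    {"slide": [0,0.004,0],"rot": [0,0,0],"fingers": 0},
    {"slide": [0,0.004,0],"rot": [0,0,0],"fingers": 0}
  ]
}}

```text
clock: 30.48
tcp_pos: [0.5724, 0.158, 0.1318]
ee_rot: [2.237, 2.195, -0.009]
force: [-0.6, -17.7, 5.4]
width: 0.0003
finger_force: 8.9
```

The force climbs with no further motion, so the row is at the stop. I'll back off and inspect.

Call:
{"api": "jog_arm", "payload": {
  "rows": [
    {"slide": [0,-0.02,0],"rot": [0,0,0],"fingers": 0},
    {"slide": [0,-0.08,0],"rot": [0,0,0],"fingers": 0},
    {"slide": [0,-0.3,0],"rot": [0,0,0],"fingers": 0},
    {"slide": [0,-0.5,0.2],"rot": [0,0,0],"fingers": 0},
    {"slide": [0,-0.7,0.4],"rot": [0,0,0],"fingers": 0},
    {"slide": [0,-0.9,0.5],"rot": [0,0,0],"fingers": 0},
    {"slide": [0,-1,0.6],"rot": [0,0,0],"fingers": 0},
    {"slide": [0,-1,0.6],"rot": [0,0,0],"fingers": 0}
  ]
}}

```text
clock: 31.48
tcp_pos: [0.5739, -0.0898, 0.2848]
ee_rot: [2.242, 2.191, 0.006]
force: [0.9, 0.6, 0.3]
width: 0.0005
finger_force: 0.0
```

Call:
{"api": "jog_arm", "payload": {
  "rows": [
    {"slide": [0,-0.2,0],"rot": [0,0,0],"fingers": 0},
    {"slide": [0,-0.4,0],"rot": [0,0,0],"fingers": 0},
    {"slide": [0,-0.5,0],"rot": [0,0,0],"fingers": 0},
    {"slide": [0,-0.5,0],"rot": [0,0,0],"fingers": 0}
  ]
}}

```text
clock: 31.98
tcp_pos: [0.5719, -0.2125, 0.2795]
ee_rot: [-2.245, -2.198, 0.001]
force: [-0.5, 0.9, 0.0]
width: 0.0005
finger_force: 0.0
```

```bash
python3 - <<'E'
from h import *
for c in('side','top'):
  s=snap(c,'fin_'+c);P=cloud(s);ok=s['z_map']>0
  q=P[ok&(P[...,0]>.5)&(P[...,0]<.63)&(P[...,1]>.12)&(P[...,1]<.35)&(P[...,2]>.15)&(P[...,2]<.16)]
  print(c,'row',len(q),cv2.minAreaRect(q[:,:2].astype(np.float32)*1000),np.percentile(q,[1,99],axis=0)[:,:2])
  for y in(.19,.24,.29):
    r=q[abs(q[:,1]-y)<.015];print('  y',y,np.percentile(r[:,0],[1,99]))
  for n in('block','mid_block','end_block'):
    for e in env.tip_of(n,c):
      if e['p']>.4 and e['point'][1]>0: print(c,n,round(e['p'],2),np.array(e['point']))
a=cv2.imread('pics/fin_top.png');b=cv2.imread('pics/fin_side.png')
cv2.imwrite('pics/fin.png',np.hstack([cv2.resize(a[200:280,95:195],(450,360),interpolation=cv2.INTER_CUBIC),cv2.resize(b[95:195,275:365],(324,360),interpolation=cv2.INTER_CUBIC)]))
E
```

```text
side row 384 ((566.0490112304688, 242.22439575195312), (157.2342987060547, 52.70343780517578), 88.67140197753906) [[0.5388 0.1674]
 [0.5923 0.3167]]
  y 0.19 [0.5387 0.5812]
  y 0.24 [0.5406 0.586 ]
  y 0.29 [0.5415 0.5907]
side block 0.9 [0.566  0.1963 0.1013]
side mid_block 0.78 [0.5665 0.2438 0.1018]
side end_block 0.67 [0.5682 0.2949 0.1019]
top row 1580 ((567.3953857421875, 243.8212127685547), (151.4135284423828, 60.993865966796875), 88.85041046142578) [[0.5366 0.1691]
 [0.5975 0.3165]]
  y 0.19 [0.5362 0.5959]
  y 0.24 [0.5375 0.5967]
  y 0.29 [0.5382 0.5984]
top block 0.87 [0.5679 0.1948 0.1001]
top mid_block 0.78 [0.5699 0.2447 0.0983]
top end_block 0.92 [0.5661 0.2942 0.0976]
```

View pics/fin.png

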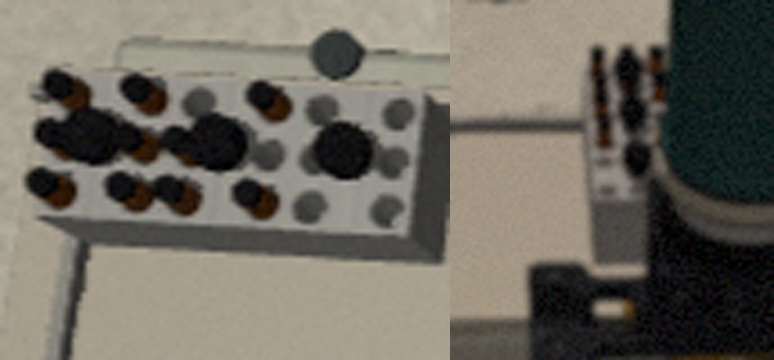

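The last picture shows one continuous row from (30,140) to (420,150). It has no gap, the front faces are in line, and it measures 151 × 61 mm, touching the stop at (70,240). I'll hand it in.

```bash
python3 -c "
from bench import env
print(env.sign_off())"
```

```text
the job is handed in; nothing more can be done
None
```

The job is handed in: the third block was stood upright and released, carried over by its knob, set against the back ledge, and pushed until the row stopped firmly against the side stop at about 18 N. The final images show all three blocks tight together and flush.

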